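# Empty the analyser's waste tub and press it home in its corner

### The arm

A 6-joint arm with a two-finger parallel gripper is mounted at the origin on the work surface. World frame = base frame: x ahead of the robot, y to its left, z up, the work surface at z = 0. Lengths are in m, angles in degrees, forces in N, time in s.
With the tool pointing down it reaches from about 0.375 to 0.9 m from the base axis. Payload 3.1 kg.
Tool frame: the origin (TCP) lies on the centre line of the jaws, within the pads' length; the fingertips stand 25 mm ahead of it and the grasp point (between the pads) lies 6 mm ahead of it; y points along the fingers, x is the direction in which the jaws open and shut, and the axes are right-handed (so a half turn about y gives the same grasp; the last joint's range is limited). The gripper opens to 87 mm and grips with 3 to 60 N. Pads are 19 mm wide; open, the fingers measure 117 mm over their backs; the gripper's body (75 mm by 190 mm) begins 51 mm behind the grasp point.
Start: joints at [-79.441, 30.224, 82.088, -0, 67.689, -10.227], TCP at [0.222, -0.584, 0.217] pointing down, gripper open.
Joint ranges: [-176.69, 176.69], [-43.24, 126.21], [12.49, 139.97], [-82, 262], [0, 151.66], [-163.58, 163.58]. Speed limits (degrees/s): [159.86, 159.86, 180, 180, 180, 180].

### API

Orientations are given as a 3x3 rotation matrix whose columns are the frame's x, y, z axes.
In Python, from rig import * gives the robot as it stands.
- The arm moves only by the tool play_rows, never from a script. Its argument "commands" is a list of rows, each a list of 2 entries, a list of its own where there are three numbers: the shift along the world's x, y, z in m, then the turn, a rotation vector about the world's x, y, z in rad. A call has 1 to 10 rows; each row is the pose to reach, as a shift and turn from the pose commanded when the call began; what a row does not reach only later rows make up. A row lasts 1/8 s, in which the tool goes at most 62.5 mm and 10.7 degrees, less where a joint would pass 70% of its speed; a pose out of reach is approached as far as the arm can. A call with a gripper value outside its range is refused whole. "gripper" is the finger opening in m, from 0 to 0.087, set as the call begins (left out, the last holds). The fingers move at their own pace and stop on an object; the grip force is fixed at half the most. Time passes only in rows, so rows that repeat a pose let the fingers close. It gives the time, the measured TCP pose, the force and the opening at its end, in the units of the state.
- read_state(): the state, without advancing time (a new reading comes with each control period).
- capture(name): name is "scene" or "top"; returns a dict with "frame" (384x512x3 uint8, red, green, blue), "depth" (384x512 float32, m along the optical axis (not along the pixel's ray), 0 where there is no reading), "mtx" (3x3 intrinsics, pixels), "dist_coeffs" ([k1, k2, p1, p2, k3] as OpenCV has them; the pictures are not rectified), "cam_to_world" (4x4, takes a point from camera to world coordinates). Camera axes: x right, y down, z forward; pixel columns grow to the right and rows downward; lengths in m; the calibration is good to about 2 mm. A picture is of the moment at which its call begins.
- hand_in(): hands the job in, once; it reports no verdict.
The state is a dict: "time_s": time; "joint_positions": joint angles; "qvel": joint speeds; "tau": joint torques, N m; "position": TCP position; "tcp_rot": TCP orientation; "force": force on the tool from outside, world axes, zero at the start; "moment": the same for the moment, N m; "opening": opening from 0.0 (shut) to 1.0 (fully open).
Only numpy, scipy, OpenCV 4.12 (cv2) and the standard library are available. Lean on these libraries where they do the work, as an engineer would, in place of code of your own. Each camera call takes 0.05 s, during which the arm holds its last target. There are 200 camera calls.

### The job

Take the teal waste tub of the analyser by its purple handle, tip all four used stoppers out into the blue discard bin, then stand the tub upright on the dark grey waste station, its back wall to the back fence and its left side (looking from the pouring wall towards the handle) to the side fence. Press it firmly into the corner so that it is flush with both fences at once, and finish still gripping the handle and pressing, without letting go. Do not disturb the other things on the counter.

Things in the scene. Friction and masses are not known exactly. Their poses are not given: they have to be found in the camera images.
- tub: Teal waste tub, open on top, loose, about 0.17 kg, 84 (x) x 58 (y) x 90 (z) mm outside, walls and floor 4 mm; origin at the centre of its underside, z up. Flat back wall at x = +42 mm with a purple upright handle fin; flat side walls at y = +-29 mm; opposite the handle the sloping pouring wall.
- tub_lip (a point): Middle of the rim of the pouring wall, (-39, 0, 90) mm of the tub's frame. Inside, this wall slopes outward, 25 degrees from upright, from x = 3 mm at the floor to the rim: tip the mouth towards the tub's -x, 100 to 110 degrees from upright, and the pieces slide out over this rim.
- tub_handle (a point): Where to pinch the tub: on the purple fin at (66, 0, 88) mm of the tub's frame, axes as the tub. The fin is 14 mm thick (along y), reaches from x = 42 to 86 mm and from z = 50 to 110 mm; best taken from above with the fingers on its two y faces.
- tub_corner (a point): The tub's bottom corner where its back wall (x = +42 mm) meets its +y side wall (y = +29 mm), at the underside; this corner belongs in the corner of the station.
- stopper0: Used red rubber tube stopper, a loose cylinder 18 mm across and 20 mm long, 10 g; origin at the centre of one end face. It starts inside the tub.
- stopper1: Used yellow rubber tube stopper, a loose cylinder 18 mm across and 20 mm long, 10 g; origin at the centre of one end face. It starts inside the tub.
- stopper2: Used blue rubber tube stopper, a loose cylinder 18 mm across and 20 mm long, 10 g; origin at the centre of one end face. It starts inside the tub.
- stopper3: Used green rubber tube stopper, a loose cylinder 18 mm across and 20 mm long, 10 g; origin at the centre of one end face. It starts inside the tub.
- bin: Blue open discard bin fixed to the counter, 150 (x) x 170 (y) x 55 (z) mm outside, walls 4 mm; origin at the centre of its underside.
- dock: Dark grey waste station fixed to the counter: plate 150 (x) x 130 (y) mm, 10 mm thick, with two rigid aluminium fences 28 mm high, 8 mm thick, forming a corner; origin at the centre of its underside. The seated tub has its axes along the station's and its origin at (18, 21, 10) mm of the station's frame, the handle passing over the back fence.
- dock_corner (a point): Inner corner of the station on the plate's top, where the inner faces of both fences meet: (60, 50, 10) mm of the station's frame.
- back_fence: Fence along the station's y, 108 mm long; its inner face looks to the station's -x and lies at station x = 60 mm. Takes the tub's back wall. Origin at the centre of the fence's foot.
- side_fence: Fence along the station's x, 110 mm long; its inner face looks to the station's -y and lies at station y = 50 mm. Takes the tub's +y side wall. Origin at the centre of the fence's foot.
- tube_rack: Bystander: white rack of capped sample tubes, 70 x 180 x 86 mm; leave it where it is. Origin at the centre of its underside.
- carton_blue: Bystander: white carton with a blue band, 70 x 120 x 85 mm; leave it where it is. Origin at the centre of its underside.
- carton_green: Bystander: white carton with a green band, 90 x 100 x 60 mm; leave it where it is. Origin at the centre of its underside.
- reagent_bottle: Bystander: amber bottle, 56 mm across, 120 mm tall; leave it where it is. Origin at the centre of its underside.
- tip_box: Bystander: orange box with a clear lid, 85 x 120 x 68 mm; leave it where it is. Origin at the centre of its underside.
- beaker: Bystander: small empty glass beaker, 66 mm across, 85 mm tall; leave it where it is. Origin at the centre of its underside.
- meter: Bystander: white hand-held meter lying flat, 130 x 70 x 28 mm; leave it where it is. Origin at the centre of its underside.
Mind the look-alikes: they are no part of the job. There is more than one size of the bin; the one meant has the size given above.

How it is judged (in metres and radians):
On the way, in this order (a step that is already met when the one before it is completed fails the run):
1. the tub is tipped well over (more than 60 degrees) (angle between tub's own z axis and vertical above 1.05 rad), for 0.1 s.
2. all four stoppers are inside the discard bin (x of stopper0 in the frame of bin between -0.075 and 0.075 m and y of stopper0 in the frame of bin between -0.085 and 0.085 m and z of each of stopper0, stopper1, stopper2, stopper3 in the frame of bin below 0.05 m and x of stopper1 in the frame of bin between -0.075 and 0.075 m and y of stopper1 in the frame of bin between -0.085 and 0.085 m and x of stopper2 in the frame of bin between -0.075 and 0.075 m and y of stopper2 in the frame of bin between -0.085 and 0.085 m and x of stopper3 in the frame of bin between -0.075 and 0.075 m and y of stopper3 in the frame of bin between -0.085 and 0.085 m), for 0.2 s.
At the end, for the whole second after the job is handed in: All four stoppers in the bin; the tub upright and square to the station (3.4 deg), its underside within 3.5 mm of the plate, its corner within 5 mm of the station's inner corner, pressing on each fence with over 1.5 N, at rest, the fingers still holding it (over 1 N) (all of step 2 and horizontal distance between tub_corner and dock_corner below 0.005 m and z of tub_corner in the frame of dock below 0.0135 m and angle between tub's own z axis and vertical below 0.06 rad and angle between the x axis of tub and the x axis of dock, either way round below 0.06 rad and contact force between tub and back_fence above 1.5 N and contact force between tub and side_fence above 1.5 N and contact force between the fingers and tub above 1 N and linear speed of tub below 0.01 m/s); the arm keeps its last pose, push and grip.
It fails at once if a bystander is shifted by more than 3 cm (distance of any of tube_rack, carton_blue, carton_green, reagent_bottle, tip_box, beaker, meter from where it was at the start of the episode above 0.03 m).
It also fails if it takes over 58 s, if anything falls off the work surface, if the arm or the gripper's body presses on something with over 40 N, if the wrist force passes 120 N, or if a joint passes its speed limit or range.

## Working session

There is one attempt and no reset: what is moved stays moved. The work goes in short steps, Python scripts to look and compute and a tool call to move; the robot and the scene stay as the last step left them, time stands still between calls to the robot, and variables do not carry over. Pictures are saved under pics/ and viewed, about 8 in all and at most 12, crops included, and the job is handed in when it is done.

Besides the shell and the picture viewer there is one more tool, called after "Call:" by a JSON object that holds its "op" and its "data", one argument or row to a line. play_rows: Moves the arm, as the interface text tells. Its arguments: {"type":"object","properties":{"commands":{"type":"array"},"gripper":{"type":"number"}},"required":["commands"]}

```bash
mkdir -p pics; ls; cat > h.py <<'E'
from rig import *
import numpy as np, cv2
def world(c,uv,z=None):
    """pixels -> world points; with depth if z None else on plane z"""
    uv=np.asarray(uv,float).reshape(-1,2)
    n=cv2.undistortPoints(uv[:,None],c['mtx'],np.array(c['dist_coeffs'],float))[:,0]
    d=np.c_[n,np.ones(len(n))]; T=np.array(c['cam_to_world'])
    r=d@T[:3,:3].T
    if z is None:
        ui=np.round(uv).astype(int); s=c['depth'][ui[:,1],ui[:,0]]
    else: s=(z-T[2,3])/r[:,2]
    return T[:3,3]+r*s[:,None]
def cloud(c):
    h,w=c['depth'].shape; v,u=np.mgrid[:h,:w]
    return world(c,np.c_[u.ravel(),v.ravel()]).reshape(h,w,3)
E
python3 - <<'E'
from h import *
import pickle
for n in('scene','top'):
    c=capture(n); c={k:np.array(v) for k,v in c.items()}; pickle.dump(c,open(n+'.pkl','wb'))
    cv2.imwrite(f'pics/{n}.png',cv2.resize(c['frame'][:,:,::-1],(800,600)))
    print(n,c['cam_to_world'].round(3).tolist(),c['mtx'].round(1).tolist(),c['dist_coeffs'],(c['depth']==0).mean())
print(read_state())
E
```

```text
pics
scene [[-0.629, 0.65, -0.427, 1.04], [0.778, 0.535, -0.331, 0.429], [0.013, -0.541, -0.841, 1.171], [0.0, 0.0, 0.0, 1.0]] [[425.1, 0.0, 257.6], [0.0, 425.1, 193.4], [0.0, 0.0, 1.0]] [0.03848504 0.         0.         0.         0.        ] 0.004109700520833333
top [[0.008, -0.986, 0.168, 0.235], [-1.0, -0.008, -0.0, -0.005], [0.002, -0.168, -0.986, 1.514], [0.0, 0.0, 0.0, 1.0]] [[380.3, 0.0, 252.8], [0.0, 380.3, 195.8], [0.0, 0.0, 1.0]] [-0.09920161  0.          0.          0.          0.        ] 0.004155476888020833
{'time_s': 0.1, 'joint_positions': array([-7.94392465e+01,  3.02729772e+01,  8.21479230e+01, -2.66939797e-03,
        6.76913060e+01, -1.02284859e+01]), 'qvel': array([ 0.00521239, -0.04824648, -0.13895034,  0.08844848, -0.04180714,
        0.00830337]), 'tau': array([-6.19551811e-04, -4.40985632e+01, -1.77151304e+01,  6.33576256e-02,
        5.34293067e-02, -4.21816480e-05]), 'position': array([ 0.22171006, -0.58363757,  0.21648285]), 'tcp_rot': array([[ 3.54947573e-01, -4.01298289e-04,  9.34886121e-01],
       [-9.34884205e-01,  1.91729547e-03,  3.54947668e-01],
       [-1.93489282e-03, -9.99998081e-01,  3.05371942e-04]]), 'force': array([0.00148041, 0.15881883, 0.04143337]), 'moment': array([ 0.03095093, -0.00484074, -0.03427899]), 'opening': 0.9952559176047797}
```

View pics/top.png

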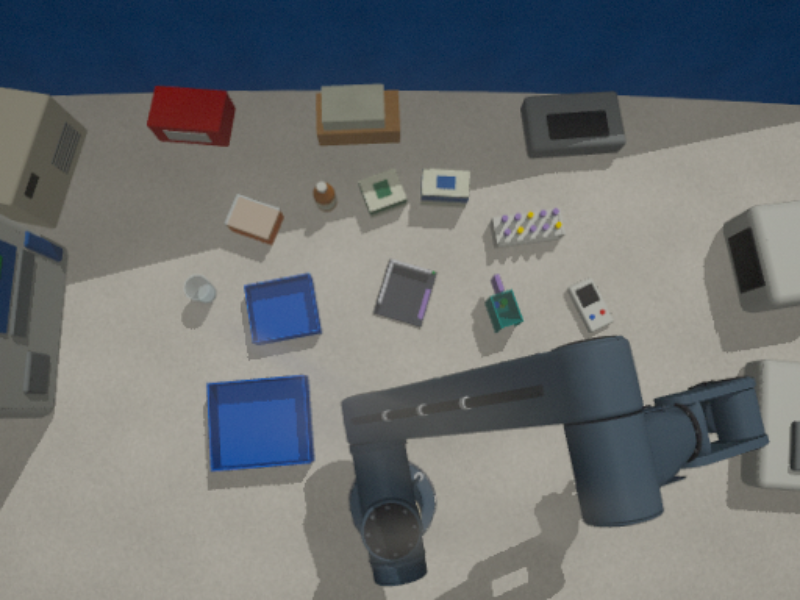

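View pics/scene.png

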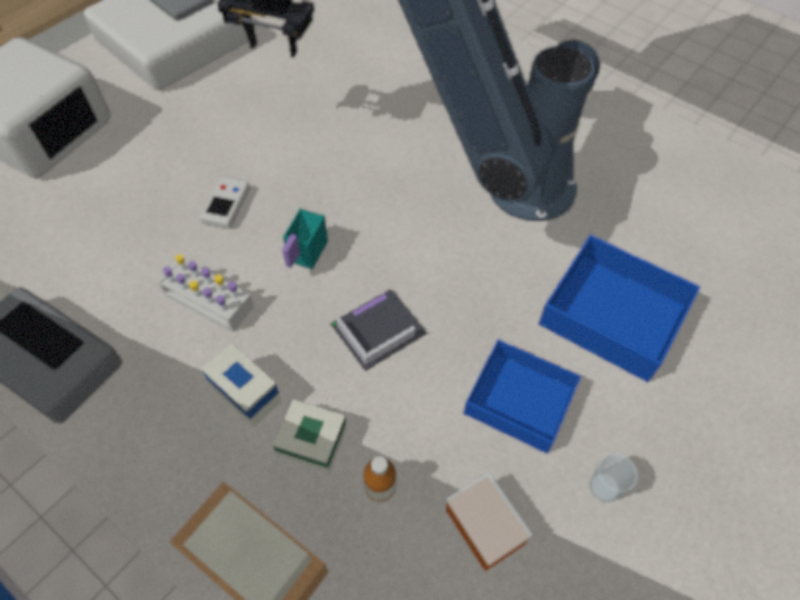

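Top view (800x600): the tub is at (505,308) with its purple fin at (498,284), and the station is at (405,292) with fences on the left and top edges. There are two blue bins, the smaller at (283,308) and the larger at (260,422). Bystanders are the rack (528,228), meter (590,305), cartons (383,190) and (446,185), bottle (323,192), tip box (254,218) and beaker (200,290). Next I measure the bins' sizes, the tub, the fin and the fences.

```bash
cat > m.py <<'E'
from h import *
import pickle
C={n:pickle.load(open(n+'.pkl','rb')) for n in('scene','top')}
def rect(p,t=''):
    (cx,cy),(w,h),a=cv2.minAreaRect((p[:,:2]*1000).astype(np.float32))
    print('  ',t,'c',round(cx,1),round(cy,1),'size',round(w,1),round(h,1),'ang',round(a,2),'z',np.percentile(p[:,2],[2,50,98]).round(4),len(p))
for n,c in C.items():
    P=cloud(c); hsv=cv2.cvtColor(c['frame'],cv2.COLOR_RGB2HSV); H,S,V=[hsv[...,i].astype(int) for i in range(3)]
    print(n,'counter z',np.median(P[...,2][(abs(P[...,0]-.4)<.3)&(abs(P[...,1])<.3)]).round(4))
    for nm,m in dict(blue=(H>105)&(H<125)&(S>150)&(P[...,0]<.75),teal=(H>78)&(H<98)&(S>120),purple=(H>125)&(H<150)&(S>60)).items():
        k,l,st,_=cv2.connectedComponentsWithStats(m.astype(np.uint8))
        for i in range(1,k):
            if st[i,4]>40:
                p=P[l==i]; p=p[p[:,2]>-.05]
                print(nm,'px',st[i,:2]+st[i,2:4]//2)
                rect(p,'all'); z=np.percentile(p[:,2],97); q=p[(p[:,2]>z-.008)&(p[:,2]<z+.01)]; rect(q,'top')
    # station region by heights
    print('station')
    b=(np.hypot(P[...,0]-.41,P[...,1]+.0)<.12)
    for lo,hi in((.005,.017),(.028,.05)):
        m=b&(P[...,2]>lo)&(P[...,2]<hi); rect(P[m],f'{lo}')
E
python3 m.py
python3 - <<'E'
import cv2
import pickle
a=pickle.load(open('top.pkl','rb'))['frame'][:,:,::-1];b=pickle.load(open('scene.pkl','rb'))['frame'][:,:,::-1]
import numpy as np
x=cv2.resize(a[150:310,125:350],(400,284),interpolation=2)
y=cv2.resize(b[120:280,170:395],(400,284),interpolation=2)
t=cv2.resize(a[155:225,230:350],(800,467),interpolation=2)
s=cv2.resize(np.hstack([a[160:216,232:344],b[120:176,165:277]]),(800,200),interpolation=2)
s2=cv2.resize(b[175:245,205:285],(400,350),interpolation=2);s3=cv2.resize(a[160:216,125:210],(400,264),interpolation=2)
cv2.imwrite('pics/crop.png',np.vstack([s,np.hstack([s2,np.vstack([s3,np.zeros((86,400,3),np.uint8)])])]))
E
```

```text
scene counter z 0.0024
blue px [396 197]
   all c 196.3 323.4 size 218.0 233.8 ang 6.02 z [0.0014 0.0092 0.0782] 5266
   top c 197.2 323.7 size 214.0 233.8 ang 5.72 z [0.0695 0.0758 0.0819] 513
blue px [334 253]
   all c 479.1 280.9 size 151.8 164.4 ang 11.46 z [0.0001 0.006  0.0563] 3020
   top c 479.4 281.0 size 150.9 164.4 ang 11.46 z [0.0476 0.0535 0.0595] 303
teal px [195 152]
   all c 758.2 45.8 size 948.0 84.2 ang 48.55 z [0.0129 0.0613 0.0925] 580
   top c 476.3 -273.7 size 82.1 56.8 ang 17.74 z [0.0839 0.0876 0.0933] 103
purple px [186 160]
   all c 788.1 75.6 size 867.9 29.0 ang 52.57 z [0.0626 0.1001 0.1155] 122
   top c 536.0 -253.8 size 42.5 10.5 ang 18.99 z [0.1068 0.1098 0.1152] 39
purple px [236 195]
   all c 499.4 -77.9 size 15.3 81.2 ang 74.39 z [0.0063 0.0105 0.016 ] 81
   top c 499.5 -77.3 size 13.8 81.2 ang 74.89 z [0.0082 0.0108 0.0161] 76
station
   0.005 c 415.5 0.3 size 227.3 211.0 ang 10.92 z [0.0052 0.01   0.015 ] 697
   0.028 c 511.4 32.0 size 10.4 32.4 ang 77.62 z [0.0282 0.0361 0.0434] 38
top counter z 0.009
blue px [183 202]
   all c 404.3 159.0 size 449.2 144.9 ang 61.98 z [-0.0017  0.0056  0.057 ] 882
   top c 411.9 241.6 size 27.9 120.9 ang 23.67 z [0.0496 0.0554 0.0602] 38
blue px [166 271]
   all c 204.7 217.7 size 208.8 449.7 ang 6.07 z [-0.0005  0.0068  0.0799] 2907
   top c 193.5 322.4 size 208.8 239.1 ang 6.07 z [0.0716 0.0778 0.0848] 228
teal px [324 200]
   all c 472.0 -276.6 size 76.8 58.7 ang 17.61 z [0.0055 0.087  0.0945] 101
   top c 472.0 -276.6 size 76.8 58.7 ang 17.61 z [0.0866 0.0905 0.096 ] 53
purple px [271 194]
   all c 386.2 -45.1 size 11.2 312.8 ang 73.55 z [0.0058 0.0112 0.0196] 55
   top c 496.0 -77.2 size 9.8 72.7 ang 75.33 z [0.0107 0.0147 0.0185] 31
station
   0.005 c 412.7 -3.0 size 227.2 227.3 ang 40.64 z [0.0051 0.0093 0.0162] 754
   0.028 c 511.1 32.5 size 7.7 29.3 ang 71.62 z [0.0318 0.0378 0.0428] 18
```

View pics/crop.png

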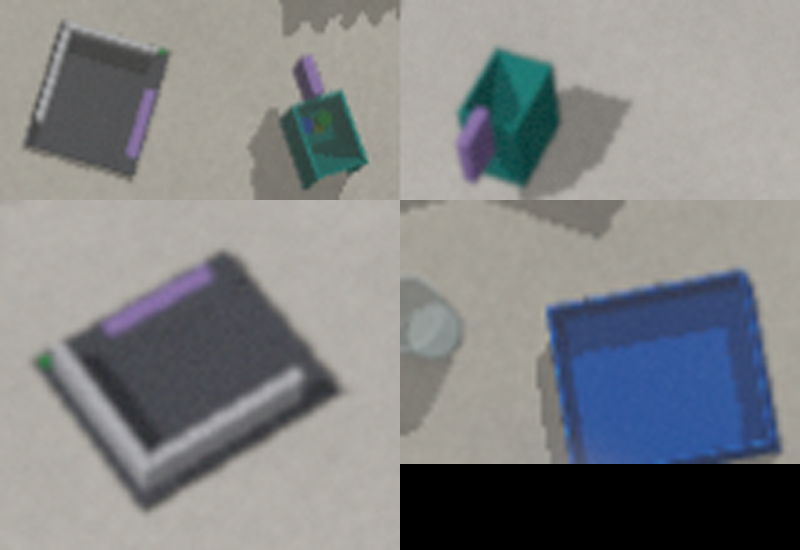

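The blue bin candidates are:
- (283,308): measured 151x164 mm and 55 mm high.
- (260,422): measured 214x234 mm and 78 mm high.

The 151x164x55 one fits the description, and the crop confirms it. The crop also shows the tub (stoppers visible inside, fin on its far side) and the station corner, with the fences on the far and left sides. Now I measure the station precisely.

```bash
cat > s.py <<'E'
from h import *
import pickle,rig
print([x for x in dir(rig) if x[0]!='_'])
for n in('scene','top'):
    c=pickle.load(open(n+'.pkl','rb')); P=cloud(c)
    hsv=cv2.cvtColor(c['frame'],cv2.COLOR_RGB2HSV); H,S,V=[hsv[...,i].astype(int) for i in range(3)]
    b=np.hypot(P[...,0]-.515,P[...,1]+.025)<.125
    p=P[b&(V<95)&(S<90)]; r=cv2.minAreaRect((p[:,:2]*1000).astype(np.float32)); print(n,'plate',np.round(r[0],1),np.round(r[1],1),round(r[2],2),len(p))
    m=b&(P[...,2]>.03)&(P[...,2]<.046)&(V>120)
    q=P[m]; a=np.radians(-15); R=np.array([[np.cos(a),np.sin(a)],[-np.sin(a),np.cos(a)]])
    l=q[:,:2]@R.T*1000   # approx station axes
    cx,cy=l.max(0); print('extent',l.min(0).round(1),l.max(0).round(1),'z',np.median(q[:,2]).round(4),len(q))
    for nm,s,ax in(('back',(l[:,0]>cx-14)&(l[:,1]<cy-14),1),('side',(l[:,1]>cy-14)&(l[:,0]<cx-14),0)):
        s=l[s]; k,d=np.polyfit(s[:,ax],s[:,1-ax],1); k2=-k if ax else k
        print(nm,'yaw',round(-15+np.degrees(np.arctan(k2)),2),'span',s[:,ax].min().round(1),s[:,ax].max().round(1),'mid line',s[:,1-ax].mean().round(1),'spread',np.percentile(s[:,1-ax]-k*s[:,ax]-d,[5,95]).round(1),len(s))
E
python3 s.py
```

```text
['PlanningError', 'capture', 'hand_in', 'read_state']
scene plate [529.9 -27.6] [127.3 147.2] 73.63 1062
extent [469.7  56.1] [587.9 168.3] z 0.0372 207
back yaw -16.22 span 56.1 154.1 mid line 583.3 spread [-4.1  3.4] 87
side yaw -16.62 span 469.7 573.6 mid line 162.5 spread [-4.6  3.8] 103
top plate [524.6 -29.1] [125.9 142.8] 73.76 881
extent [470.7  58.9] [588.2 167. ] z 0.0389 114
back yaw -16.07 span 58.9 152.0 mid line 581.3 spread [-3.2  4.6] 55
side yaw -16.38 span 470.7 571.5 mid line 162.5 spread [-3.1  3.1] 48
```

Call:
{"op": "play_rows", "data": {
  "commands": [
    [[0.04,0.06,0.03],[0,0,0]],
    [[0.08,0.11,0.05],[0,0,0]],
    [[0.12,0.16,0.05],[0,0,0]],
    [[0.16,0.2,0.05],[0,0,-0.05]],
    [[0.2,0.24,0.04],[0,0,-0.05]],
    [[0.24,0.28,0.03],[0,0,-0.05]],
    [[0.28,0.31,0.02],[0,0,-0.05]],
    [[0.31,0.33,0.0],[0,0,-0.05]],
    [[0.315,0.33,-0.02],[0,0,-0.05]],
    [[0.315,0.33,-0.02],[0,0,-0.05]]
  ],
  "gripper": 0.045
}}

```text
time_s: 1.35
position: [0.5359, -0.2529, 0.1953]
tcp_rot: [[0.309, -0.004, 0.951], [-0.951, 0.003, 0.309], [-0.004, -1.0, -0.003]]
force: [-0.1, 0.1, 0.8]
opening: 0.516
```

The station yaw is -16.3° and its inner corner is at about (0.600, 0.002). Plate centre back-computed from the corner is (0.529, -0.029), which agrees with the plate mask. The fin is at about (0.537, -0.253) with yaw 18°, so I descend and grip.

Call:
{"op": "play_rows", "data": {
  "commands": [
    [[0.001,0,-0.03],[0,0,0]],
    [[0.001,0,-0.06],[0,0,0]],
    [[0.001,0,-0.085],[0,0,0]],
    [[0.001,0,-0.1],[0,0,0]],
    [[0.001,0,-0.101],[0,0,0]]
  ]
}}

```text
time_s: 1.98
position: [0.5373, -0.2545, 0.096]
tcp_rot: [[0.307, -0.001, 0.952], [-0.952, 0.001, 0.307], [-0.001, -1.0, -0.001]]
force: [0.1, -0.0, 0.4]
opening: 0.517
```

```bash
python3 - <<'E'
from h import *
s=read_state(); print(s['joint_positions'].round(2),s['position'].round(4),s['force'].round(2))
c=capture('top');d=capture('scene')
a=np.hstack([cv2.resize(c['frame'][150:230,270:370],(400,320),interpolation=2),cv2.resize(d['frame'][100:180,150:250],(400,320),interpolation=2)])
cv2.imwrite('pics/pre.png',a[:,:,::-1])
E
```

```text
[-36.11  37.05  92.36  -0.    50.66  36.02] [ 0.5373 -0.2545  0.096 ] [ 0.13 -0.02  0.4 ]
```

View pics/pre.png

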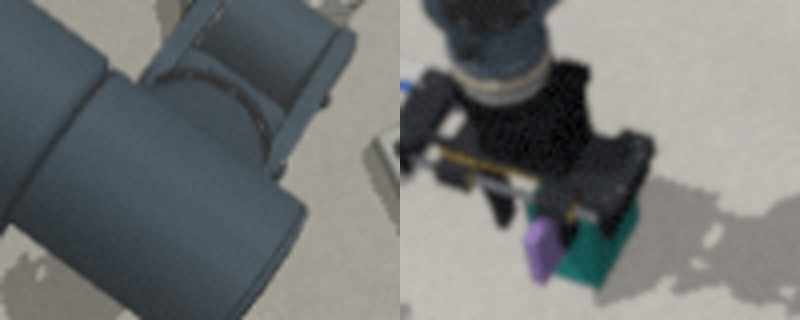

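The right panel shows the purple fin (540,245) standing between the two open fingers, so I close and then lift a little.

Call:
{"op": "play_rows", "data": {
  "commands": [
    [[0,0,-0.001],[0,0,0]],
    [[0,0,-0.001],[0,0,0]],
    [[0,0,-0.001],[0,0,0]],
    [[0,0,-0.001],[0,0,0]],
    [[0,0,-0.001],[0,0,0]]
  ],
  "gripper": 0.0
}}

```text
time_s: 2.7
position: [0.538, -0.2542, 0.0955]
tcp_rot: [[0.308, 0.0, 0.951], [-0.951, -0.0, 0.308], [0.0, -1.0, 0.0]]
force: [-0.1, 0.8, 0.5]
opening: 0.152
```

Call:
{"op": "play_rows", "data": {
  "commands": [
    [[0,0,0.02],[0,0,0]],
    [[0,0,0.05],[0,0,0]],
    [[0,0,0.1],[0,0,0]],
    [[0,0,0.15],[0,0,0]],
    [[0,0,0.19],[0,0,0]],
    [[0,0,0.2],[0,0,0]]
  ]
}}

```text
time_s: 3.45
position: [0.5389, -0.255, 0.2979]
tcp_rot: [[0.308, 0.005, 0.951], [-0.951, -0.003, 0.308], [0.004, -1.0, 0.003]]
force: [-0.7, -1.0, -2.4]
opening: 0.155
```

```bash
python3 - <<'E'
from h import *
s=read_state(); print(s['joint_positions'].round(2),s['position'].round(4),s['force'].round(2),s['opening']*87)
E
```

```text
[-3.605e+01  2.323e+01  8.085e+01  1.000e-02  7.560e+01  3.602e+01] [ 0.5389 -0.255   0.2979] [-0.66 -1.01 -2.44] 13.471379511912435
```

The tub is held (13.5 mm opening, about 2 N weight). I carry it over to the bin, turning the handle heading to the bin's y axis (101.5°).

Call:
{"op": "play_rows", "data": {
  "commands": [
    [[0,0.05,0.01],[0,0,0.14]],
    [[-0.005,0.1,0.015],[0,0,0.3]],
    [[-0.01,0.16,0.02],[0,0,0.47]],
    [[-0.015,0.22,0.02],[0,0,0.64]],
    [[-0.02,0.28,0.02],[0,0,0.81]],
    [[-0.03,0.34,0.02],[0,0,0.98]],
    [[-0.04,0.4,0.02],[0,0,1.15]],
    [[-0.05,0.46,0.02],[0,0,1.31]],
    [[-0.057,0.51,0.02],[0,0,1.43]],
    [[-0.058,0.525,0.02],[0,0,1.457]]
  ]
}}

```text
time_s: 4.7
position: [0.4777, 0.2731, 0.313]
tcp_rot: [[0.979, -0.004, -0.202], [0.202, -0.001, 0.979], [-0.005, -1.0, 0.0]]
force: [0.0, -0.2, -1.8]
opening: 0.157
```

Call:
{"op": "play_rows", "data": {
  "commands": [
    [[0,0,0],[0.05,0.01,0]],
    [[0,0,0],[0.196,0.04,0]],
    [[0,0,0],[0.343,0.07,0]],
    [[0,0,0],[0.343,0.07,0]]
  ]
}}

```text
time_s: 5.2
position: [0.4798, 0.2675, 0.313]
tcp_rot: [[0.981, -0.071, -0.179], [0.192, 0.333, 0.923], [-0.006, -0.94, 0.341]]
force: [-0.6, -0.8, -1.6]
opening: 0.156
```

```bash
python3 - <<'E'
from h import *
s=read_state(); print(s['joint_positions'].round(2),s['position'].round(4),s['tcp_rot'].round(3).tolist(),s['force'].round(2),s['opening']*87)
E
```

```text
[  5.95  17.7   90.25  20.52  75.21 -10.91] [0.4798 0.2675 0.313 ] [[0.981, -0.071, -0.179], [0.192, 0.333, 0.923], [-0.006, -0.94, 0.341]] [-0.63 -0.77 -1.6 ] 13.571035124536513
```

Call:
{"op": "play_rows", "data": {
  "commands": [
    [[0,0,0],[0.118,0.024,0]],
    [[0,0,0],[0.255,0.052,0]],
    [[0,0,0],[0.4,0.081,0]],
    [[0,0,0],[0.549,0.111,0]],
    [[0,0,0],[0.696,0.141,0]],
    [[0,0,0],[0.833,0.169,0]],
    [[0,0,-0.01],[0.931,0.189,0]],
    [[0,0,-0.02],[0.931,0.189,0]],
    [[0,0,-0.03],[0.931,0.189,0]]
  ]
}}

```text
time_s: 6.32
position: [0.4797, 0.2711, 0.2845]
tcp_rot: [[0.98, -0.194, -0.053], [0.201, 0.943, 0.265], [-0.002, -0.27, 0.963]]
force: [0.8, 0.0, -0.5]
opening: 0.153
```

```bash
python3 - <<'E'
from h import *
s=read_state(); print(s['joint_positions'].round(2),s['position'].round(4),s['tcp_rot'].round(3).tolist(),s['force'].round(2),s['opening']*87)
c=capture('top');d=capture('scene')
cv2.imwrite('pics/tilt.png',np.hstack([cv2.resize(c['frame'][130:290,110:310],(400,320),interpolation=2),cv2.resize(d['frame'][100:310,200:463],(400,320),interpolation=2)])[:,:,::-1])
E
```

```text
[-14.18  37.67 101.55  60.34  93.94 -53.77] [0.4797 0.2711 0.2845] [[0.98, -0.194, -0.053], [0.201, 0.943, 0.265], [-0.002, -0.27, 0.963]] [ 0.82  0.01 -0.49] 13.267550367719162
```

View pics/tilt.png

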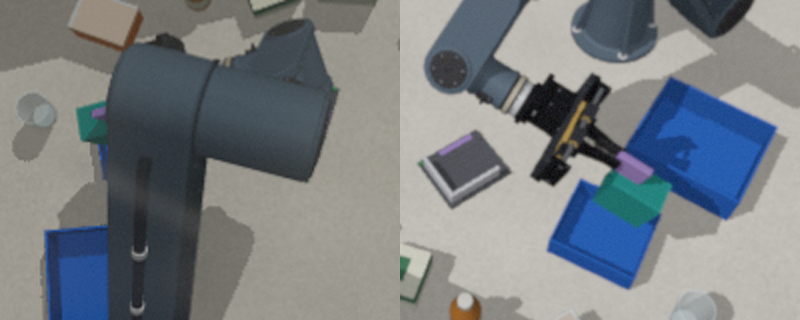

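The scene panel shows the tub tilted (teal at 635,195) over the small bin, with the arm clear of the station. I lower it and finish the tip to about 108°.

Call:
{"op": "play_rows", "data": {
  "commands": [
    [[0,0,-0.02],[0,0,0]],
    [[0,0,-0.045],[0.03,0.006,0]],
    [[0,0,-0.07],[0.13,0.026,0]],
    [[0,0,-0.072],[0.26,0.053,0]],
    [[0,0,-0.072],[0.38,0.077,0]],
    [[0,0,-0.072],[0.48,0.097,0]],
    [[0,0,-0.072],[0.56,0.113,0]],
    [[0,0,-0.072],[0.58,0.118,0]],
    [[0,0,-0.072],[0.58,0.118,0]],
    [[0,0,-0.072],[0.58,0.118,0]]
  ]
}}

```text
time_s: 7.68
position: [0.48, 0.2707, 0.2142]
tcp_rot: [[0.98, -0.19, 0.062], [0.2, 0.93, -0.308], [0.001, 0.314, 0.949]]
force: [-0.4, -0.5, -1.6]
opening: 0.154
```

```bash
python3 - <<'E'
from h import *
s=read_state(); print(s['joint_positions'].round(2),s['position'].round(4),s['tcp_rot'].round(3).tolist(),s['force'].round(2),s['opening']*87)
c=capture('top');d=capture('scene')
cv2.imwrite('pics/pour.png',np.hstack([cv2.resize(c['frame'][130:290,110:310],(400,320),interpolation=2),cv2.resize(d['frame'][190:310,280:430],(400,320),interpolation=2)])[:,:,::-1])
E
```

```text
[-13.82  64.81  99.55  70.33 114.35 -74.52] [0.48   0.2707 0.2142] [[0.98, -0.19, 0.062], [0.2, 0.93, -0.308], [0.001, 0.314, 0.949]] [-0.44 -0.54 -1.56] 13.437513653309944
```

View pics/pour.png

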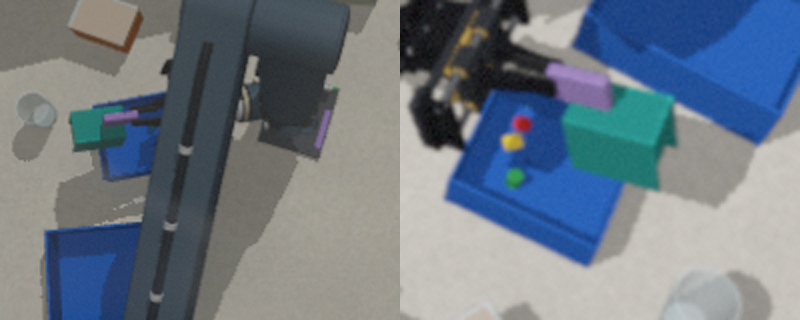

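Red (522,125), yellow (513,142) and green (515,178) lie in the bin, and the blue one may be at about (525,112). I shake gently, then raise and turn the tub back before checking.

Call:
{"op": "play_rows", "data": {
  "commands": [
    [[0,-0.008,0],[0,0,0]],
    [[0,0.006,0],[0,0,0]],
    [[0,-0.008,0],[0,0,0]],
    [[0,0.006,0],[0,0,0]],
    [[0,0,0],[0,0,0]],
    [[0,0,0],[0,0,0]],
    [[0,0,0.03],[0,0,0]],
    [[0,0,0.06],[-0.08,-0.016,0]],
    [[0,0,0.09],[-0.2,-0.04,0]],
    [[0,0,0.1],[-0.33,-0.067,0]]
  ]
}}

```text
time_s: 9.02
position: [0.4796, 0.2703, 0.3144]
tcp_rot: [[0.98, -0.199, -0.003], [0.199, 0.98, 0.02], [-0.001, -0.02, 1.0]]
force: [-0.1, -0.2, -2.2]
opening: 0.158
```

Call:
{"op": "play_rows", "data": {
  "commands": [
    [[0,-0.02,0.0],[-0.14,-0.028,0]],
    [[0,-0.05,0.01],[-0.29,-0.059,0]],
    [[0,-0.09,0.02],[-0.44,-0.089,0]],
    [[0,-0.13,0.02],[-0.59,-0.12,0]],
    [[0,-0.17,0.02],[-0.74,-0.15,0]],
    [[0,-0.2,0.02],[-0.89,-0.181,0]],
    [[0,-0.22,0.02],[-1.04,-0.211,0]],
    [[0,-0.23,0.02],[-1.18,-0.24,0]],
    [[0,-0.235,0.02],[-1.32,-0.268,0]],
    [[0,-0.24,0.02],[-1.46,-0.297,0]]
  ]
}}

```text
time_s: 10.28
position: [0.4783, 0.0306, 0.3333]
tcp_rot: [[0.98, -0.015, -0.196], [0.197, 0.061, 0.979], [-0.002, -0.998, 0.063]]
force: [-0.8, 0.1, -1.3]
opening: 0.156
```

```bash
python3 - <<'E'
from h import *
s=read_state(); print(s['joint_positions'].round(2),s['position'].round(4),s['tcp_rot'].round(3).tolist(),s['force'].round(2),s['opening']*87)
d=capture('scene'); 
cv2.imwrite('pics/bin.png',np.hstack([cv2.resize(d['frame'][200:300,290:390],(400,400),interpolation=2),cv2.resize(d['frame'][100:250,200:350],(400,400),interpolation=2)])[:,:,::-1])
P=cloud(d);hsv=cv2.cvtColor(d['frame'],cv2.COLOR_RGB2HSV).astype(int);a=np.radians(11.5)
q=P[...,:2]-[.479,.281];X=q[...,0]*np.cos(a)+q[...,1]*np.sin(a);Y=-q[...,0]*np.sin(a)+q[...,1]*np.cos(a)
ins=(abs(X)<.066)&(abs(Y)<.076)&(P[...,2]>.0)
m=ins&(P[...,2]>.012)&(P[...,2]<.045)
k,l,st,ce=cv2.connectedComponentsWithStats(m.astype(np.uint8))
for i in range(1,k):
    if st[i,4]>4: print(ce[i].round(),st[i,4],P[l==i].mean(0).round(3),'hsv',np.median(hsv[l==i],0),X[l==i].mean().round(3),Y[l==i].mean().round(3))
E
```

```text
[-11.9   11.61  92.61   3.32  77.35 -24.02] [0.4783 0.0306 0.3333] [[0.98, -0.015, -0.196], [0.197, 0.061, 0.979], [-0.002, -0.998, 0.063]] [-0.79  0.14 -1.29] 13.546566531532628
[324. 238.] 73 [0.453 0.23  0.021] hsv [ 25. 179. 169.] -0.036 -0.045
[330. 248.] 37 [0.472 0.264 0.022] hsv [108. 200. 161.] -0.01 -0.016
[322. 256.] 36 [0.506 0.261 0.022] hsv [ 73.  169.  128.5] 0.023 -0.025
```

View pics/bin.png

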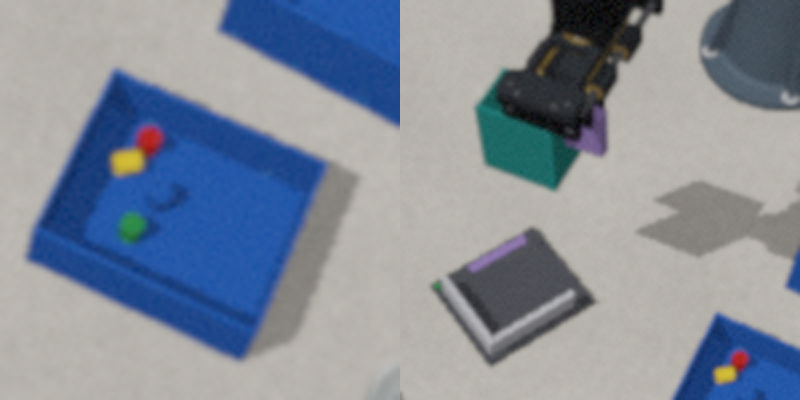

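All four stoppers are in the bin: yellow and red (125,160)/(148,138), green (130,228), and blue (165,195), which stands 22 mm high in the depth. Next I carry the tub to the station, levelling it and turning the heading to -16.3°.

Call:
{"op": "play_rows", "data": {
  "commands": [
    [[0.01,-0.005,0],[-0.03,-0.006,0]],
    [[0.03,-0.015,0],[-0.061,-0.012,0]],
    [[0.05,-0.03,0],[-0.061,-0.012,0]]
  ]
}}

```text
time_s: 10.7
position: [0.5303, 0.0004, 0.3326]
tcp_rot: [[0.98, -0.003, -0.198], [0.198, 0.005, 0.98], [-0.002, -1.0, 0.005]]
force: [0.0, 0.1, -1.4]
opening: 0.153
```

Call:
{"op": "play_rows", "data": {
  "commands": [
    [[0.01,-0.01,0],[0,0,-0.1]],
    [[0.02,-0.02,0],[0,0,-0.27]],
    [[0.03,-0.03,0],[0,0,-0.45]],
    [[0.04,-0.04,-0.01],[0,0,-0.63]],
    [[0.05,-0.045,-0.02],[0,0,-0.81]],
    [[0.06,-0.045,-0.03],[0,0,-0.99]],
    [[0.063,-0.045,-0.04],[0,0,-1.17]],
    [[0.063,-0.045,-0.05],[0,0,-1.35]],
    [[0.063,-0.045,-0.05],[0,0,-1.52]],
    [[0.063,-0.045,-0.05],[0,0,-1.69]]
  ]
}}

```text
time_s: 11.95
position: [0.5929, -0.0455, 0.2818]
tcp_rot: [[0.072, 0.0, 0.997], [-0.997, 0.002, 0.072], [-0.002, -1.0, 0.0]]
force: [0.4, -0.3, -1.5]
opening: 0.157
```

Call:
{"op": "play_rows", "data": {
  "commands": [
    [[0,0,-0.01],[0,0,-0.16]],
    [[0,0,-0.02],[0,0,-0.3]],
    [[0,0,-0.03],[0,0,-0.363]],
    [[0,0,-0.04],[0,0,-0.363]],
    [[0,0,-0.04],[0,0,-0.363]],
    [[0,0,-0.04],[0,0,-0.363]]
  ]
}}

```text
time_s: 12.7
position: [0.5931, -0.0447, 0.2433]
tcp_rot: [[-0.279, 0.003, 0.96], [-0.96, -0.0, -0.279], [-0.001, -1.0, 0.003]]
force: [0.4, 0.3, -1.0]
opening: 0.16
```

```bash
python3 - <<'E'
from h import *
s=read_state(); R=s['tcp_rot'];print(s['joint_positions'].round(2),s['position'].round(4),R.round(4).tolist(),np.degrees(np.arctan2(R[1,2],R[0,2])),s['force'].round(2),s['opening']*87)
c=capture('top');d=capture('scene')
a=np.radians(-16.3);ax=np.array([[np.cos(a),-np.sin(a)],[np.sin(a),np.cos(a)]])
for n,c in(('top',c),('scene',d)):
    P=cloud(c);hsv=cv2.cvtColor(c['frame'],cv2.COLOR_RGB2HSV).astype(int);H,S=hsv[...,0],hsv[...,1]
    for nm,m in dict(teal=(H>78)&(H<98)&(S>110),purple=(H>125)&(H<150)&(S>55)&(P[...,2]>.1)).items():
        m&=(np.hypot(P[...,0]-.55,P[...,1])<.2); p=P[m]
        if len(p)<10: print(n,nm,len(p)); continue
        z=np.percentile(p[:,2],97);q=p[(p[:,2]>z-.008)]
        r=cv2.minAreaRect((q[:,:2]*1000).astype(np.float32));print(n,nm,len(p),'z',np.percentile(p[:,2],[3,97]).round(4),np.round(r[0],1),np.round(r[1],1),round(r[2],1))
cv2.imwrite('pics/dock0.png',np.hstack([cv2.resize(c['frame'][140:270,190:320],(400,400),interpolation=2),cv2.resize(d['frame'][130:260,180:310],(400,400),interpolation=2)])[:,:,::-1])
E
```

```text
[-1.508e+01  2.617e+01  8.501e+01  3.000e-02  6.864e+01  9.113e+01] [ 0.5931 -0.0447  0.2433] [[-0.2794, 0.0031, 0.9602], [-0.9602, -0.0003, -0.2794], [-0.0005, -1.0, 0.0031]] -16.223655049877312 [ 0.38  0.26 -0.99] 13.915230918503969
top teal 0
top purple 0
scene teal 560 z [0.1548 0.3267] [603.   15.6] [57.1 63.1] 69.3
scene purple 181 z [0.2112 0.4289] [544.6 -10.2] [174.6  52.1] 3.4
```

View pics/dock0.png

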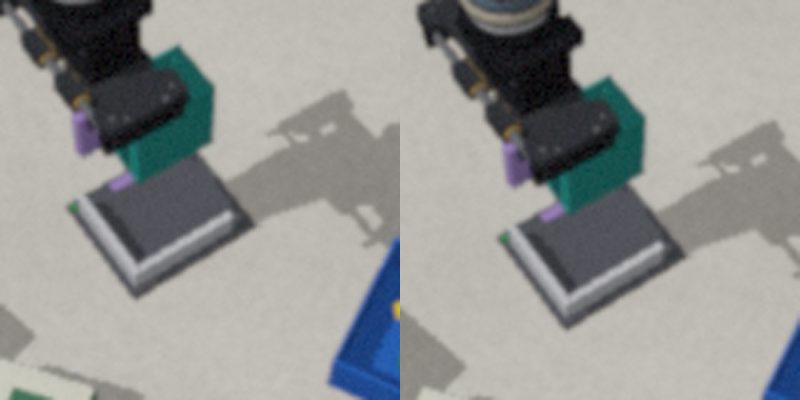

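Tub is upright above the plate with the handle to the back fence (both panels show the scene camera). I descend to just above the plate.

Call:
{"op": "play_rows", "data": {
  "commands": [
    [[0,0,-0.03],[0,0,0]],
    [[0,0,-0.07],[0,0,0]],
    [[0,0,-0.105],[0,0,0]],
    [[0,0,-0.125],[0,0,0]],
    [[0,0,-0.132],[0,0,0]],
    [[0,0,-0.134],[0,0,0]],
    [[0,0,-0.134],[0,0,0]],
    [[0,0,-0.134],[0,0,0]]
  ]
}}

```text
time_s: 13.8
position: [0.5935, -0.0444, 0.1104]
tcp_rot: [[-0.279, 0.005, 0.96], [-0.96, -0.001, -0.279], [-0.0, -1.0, 0.005]]
force: [0.6, -0.6, -1.5]
opening: 0.153
```

Call:
{"op": "play_rows", "data": {
  "commands": [
    [[0,0,-0.0015],[0,0,0]],
    [[0,0,-0.003],[0,0,0]],
    [[0,0,-0.003],[0,0,0]],
    [[0,0,-0.003],[0,0,0]]
  ]
}}

```text
time_s: 14.3
position: [0.5931, -0.0443, 0.1065]
tcp_rot: [[-0.279, 0.004, 0.96], [-0.96, -0.001, -0.279], [-0.0, -1.0, 0.004]]
force: [1.1, 0.0, -1.1]
opening: 0.155
```

```bash
cat > st.py <<'E'
from h import *
s=read_state(); R=s['tcp_rot'];a=np.radians(-16.3);A=np.array([[np.cos(a),np.sin(a)],[-np.sin(a),np.cos(a)]])
print(s['time_s'],s['position'].round(4),'yaw',np.degrees(np.arctan2(R[1,2],R[0,2])).round(2),'F stn',(A@s['force'][:2]).round(2),s['force'][2].round(2),'M',s['moment'].round(2),'open',s['opening']*87)
E
python3 st.py; python3 - <<'E'
from h import *
d=capture('scene'); cv2.imwrite('pics/dock1.png',cv2.resize(d['frame'][140:260,190:310],(600,600),interpolation=2)[:,:,::-1])
E
```

```text
14.3 [ 0.5931 -0.0443  0.1065] yaw -16.22 F stn [1.03 0.33] -1.14 M [ 0.04 -0.09 -0.03] open 13.512685776577868
```

View pics/dock1.png

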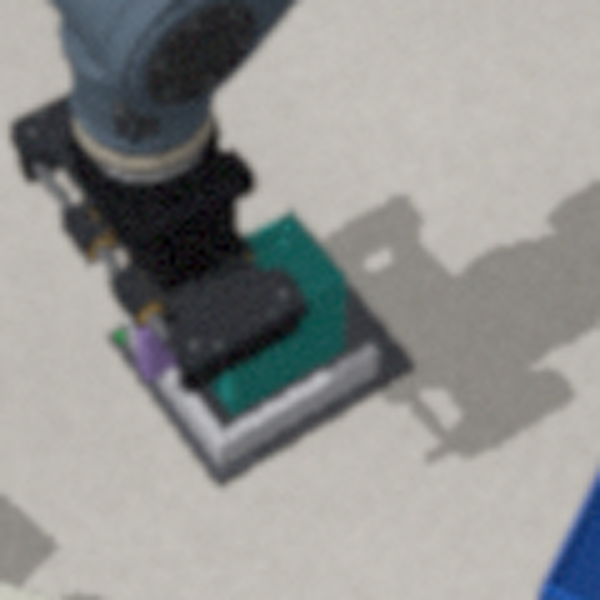

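The tub is inside the corner, just above the plate with no contact yet. I lower it to touch.

Call:
{"op": "play_rows", "data": {
  "commands": [
    [[0,0,-0.001],[0,0,0]],
    [[0,0,-0.002],[0,0,0]],
    [[0,0,-0.002],[0,0,0]],
    [[0,0,-0.002],[0,0,0]]
  ]
}}

```text
time_s: 14.85
position: [0.594, -0.0446, 0.1055]
tcp_rot: [[-0.279, 0.006, 0.96], [-0.96, -0.001, -0.279], [-0.0, -1.0, 0.006]]
force: [0.7, -0.4, 4.1]
opening: 0.157
```

```bash
python3 st.py
```

```text
14.85 [ 0.594  -0.0446  0.1055] yaw -16.22 F stn [ 0.75 -0.23] 4.06 M [ 0.02 -0.07 -0.03] open 13.665011706260175
```

Touchdown at z 0.1055, as expected. I slide towards the corner: 13 of the expected ~17 mm along both station axes, then in small steps.

Call:
{"op": "play_rows", "data": {
  "commands": [
    [[0.003,0.0015,0.001],[0,0,0]],
    [[0.007,0.004,0.001],[0,0,0]],
    [[0.012,0.0065,0.001],[0,0,0]],
    [[0.016,0.009,0.001],[0,0,0]],
    [[0.016,0.009,0.001],[0,0,0]],
    [[0.016,0.009,0.001],[0,0,0]]
  ]
}}

```text
time_s: 15.6
position: [0.6086, -0.0348, 0.105]
tcp_rot: [[-0.28, 0.003, 0.96], [-0.96, 0.0, -0.28], [-0.001, -1.0, 0.002]]
force: [-1.4, -0.2, 1.6]
opening: 0.157
```

```bash
python3 st.py
```

```text
15.6 [ 0.6086 -0.0348  0.105 ] yaw -16.24 F stn [-1.26 -0.62] 1.57 M [ 0.1   0.47 -0.  ] open 13.65142505473881
```

Call:
{"op": "play_rows", "data": {
  "commands": [
    [[0.001,0,0],[0,0,0]],
    [[0.002,-0.0005,0],[0,0,0]],
    [[0.003,-0.001,0],[0,0,0]],
    [[0.003,-0.001,0],[0,0,0]],
    [[0.003,-0.001,0],[0,0,0]]
  ]
}}

```text
time_s: 16.23
position: [0.6121, -0.0363, 0.1054]
tcp_rot: [[-0.28, 0.004, 0.96], [-0.96, -0.001, -0.28], [-0.001, -1.0, 0.004]]
force: [-0.5, 1.2, -0.1]
opening: 0.156
```

```bash
python3 st.py
```

```text
16.225 [ 0.6121 -0.0363  0.1054] yaw -16.23 F stn [-0.85  1.  ] -0.08 M [ 0.21  0.18 -0.01] open 13.595584160701081
```

Call:
{"op": "play_rows", "data": {
  "commands": [
    [[0.001,0,0],[0,0,0]],
    [[0.002,-0.0005,0],[0,0,0]],
    [[0.003,-0.001,0],[0,0,0]],
    [[0.003,-0.001,0],[0,0,0]],
    [[0.003,-0.001,0],[0,0,0]]
  ]
}}

```text
time_s: 16.85
position: [0.615, -0.0373, 0.1054]
tcp_rot: [[-0.279, 0.003, 0.96], [-0.96, -0.001, -0.279], [-0.0, -1.0, 0.003]]
force: [-1.6, 0.2, -0.4]
opening: 0.158
```

```bash
python3 st.py
```

```text
16.85 [ 0.615  -0.0373  0.1054] yaw -16.22 F stn [-1.58 -0.27] -0.37 M [ 0.16  0.19 -0.03] open 13.706643484699297
```

Call:
{"op": "play_rows", "data": {
  "commands": [
    [[0.0005,0.001,0],[0,0,0]],
    [[0.001,0.003,0],[0,0,0]],
    [[0.001,0.004,0],[0,0,0]],
    [[0.001,0.004,0],[0,0,0]],
    [[0.001,0.004,0],[0,0,0]]
  ]
}}

```text
time_s: 17.48
position: [0.6161, -0.0338, 0.1057]
tcp_rot: [[-0.279, 0.004, 0.96], [-0.96, -0.001, -0.279], [0.0, -1.0, 0.004]]
force: [-1.3, -3.6, 3.2]
opening: 0.16
```

```bash
python3 st.py
```

```text
17.475 [ 0.6161 -0.0338  0.1057] yaw -16.21 F stn [-0.27 -3.79] 3.22 M [-0.71  0.38  0.03] open 13.894461803794176
```

Side fence contact (-3.8 N). I continue along station x.

Call:
{"op": "play_rows", "data": {
  "commands": [
    [[0.001,0,0],[0,0,0]],
    [[0.002,-0.0005,0],[0,0,0]],
    [[0.002,-0.0005,0],[0,0,0]],
    [[0.002,-0.0005,0],[0,0,0]]
  ]
}}

```text
time_s: 17.98
position: [0.6173, -0.0337, 0.1052]
tcp_rot: [[-0.279, 0.002, 0.96], [-0.96, -0.0, -0.279], [-0.0, -1.0, 0.002]]
force: [-3.0, -3.2, 5.0]
opening: 0.158
```

```bash
python3 st.py
```

```text
17.975 [ 0.6173 -0.0337  0.1052] yaw -16.21 F stn [-1.95 -3.89] 4.98 M [-0.72  0.97 -0.01] open 13.746620902574788
```

Call:
{"op": "play_rows", "data": {
  "commands": [
    [[0.001,0,0],[0,0,0]],
    [[0.002,-0.0005,0],[0,0,0]],
    [[0.002,-0.0005,0],[0,0,0]],
    [[0.002,-0.0005,0],[0,0,0]]
  ]
}}

```text
time_s: 18.48
position: [0.6187, -0.0338, 0.1048]
tcp_rot: [[-0.279, 0.001, 0.96], [-0.96, 0.0, -0.279], [-0.001, -1.0, 0.0]]
force: [-4.9, -2.5, 3.8]
opening: 0.16
```

```bash
python3 st.py
```

```text
18.475 [ 0.6187 -0.0338  0.1048] yaw -16.22 F stn [-3.99 -3.76] 3.83 M [-0.41  1.08 -0.  ] open 13.935520268532809
```

```bash
python3 - <<'E'
from h import *
d=capture('scene'); cv2.imwrite('pics/dock2.png',cv2.resize(d['frame'][160:240,200:300],(800,640),interpolation=2)[:600,:,::-1])
P=cloud(d);hsv=cv2.cvtColor(d['frame'],cv2.COLOR_RGB2HSV).astype(int);H,S,V=[hsv[...,i] for i in range(3)]
a=np.radians(-16.3);A=np.array([[np.cos(a),np.sin(a)],[-np.sin(a),np.cos(a)]])
L=P.copy();L[...,:2]=(P[...,:2]-[.6004,.0019])@A.T;L[...,2]-=.010;L*=1000   # station axes about the inner corner
m=(H>78)&(H<98)&(S>110)&(np.hypot(P[...,0]-.55,P[...,1])<.12)
q=L[m]; z=q[:,2]
w=q[(q[:,1]>-14)&(z>32)&(z<84)]  # +y side wall
n=np.linalg.lstsq(np.c_[w[:,0],w[:,2],np.ones(len(w))],w[:,1],rcond=None)[0]
print('side wall',len(w),'y median',np.median(w[:,1]).round(2),'yaw err deg',np.degrees(np.arctan(n[0])).round(2),'roll deg',np.degrees(np.arctan(n[1])).round(2))
print('side wall x range',np.percentile(w[:,0],[1,99]).round(1))
r=q[z>85]; print('rim z',np.percentile(r[:,2],[50,98]).round(1))
if len(r)>15:
    g=np.linalg.lstsq(np.c_[r[:,:2],np.ones(len(r))],r[:,2],rcond=None)[0]; print('rim slope deg',np.degrees(g[:2]).round(1),len(r))
for lo in range(30,95,10):
    s=w[(w[:,2]>=lo)&(w[:,2]<lo+10)]
    if len(s)>5: print(lo,'x extents',np.percentile(s[:,0],[2,98]).round(1),'y',np.median(s[:,1]).round(1))
E
```

```text
side wall 109 y median -2.38 yaw err deg 0.04 roll deg -0.02
side wall x range [-82.   -1.9]
rim z [ 92.3 245.8]
rim slope deg [64.2  5.2] 120
30 x extents [-81.5  -8.9] y -2.6
40 x extents [-79.4  -1.5] y -2.7
50 x extents [-76.8 -40.3] y -1.7
60 x extents [-81.1 -51.9] y -2.3
70 x extents [-80.6 -53. ] y -1.8
```

View pics/dock2.png

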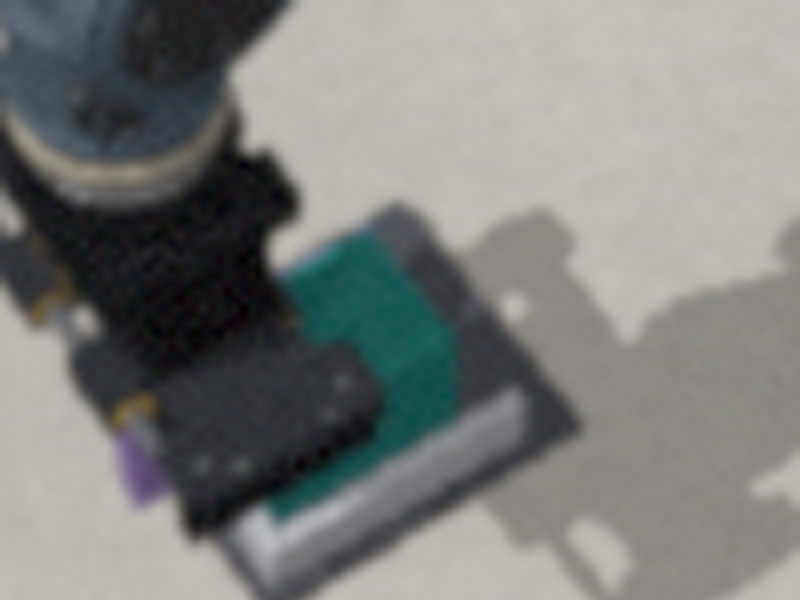

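The tub sits in the corner at (390,420): its side wall is parallel to the side fence (0.04° yaw, 0.02° roll) and its back edge is within 2 mm of the back fence. I press a bit harder on both fences.

Call:
{"op": "play_rows", "data": {
  "commands": [
    [[0.001,0.0005,0],[0,0,0]],
    [[0.002,0.001,0],[0,0,0]],
    [[0.003,0.001,0],[0,0,0]],
    [[0.003,0.001,0],[0,0,0]],
    [[0.003,0.001,0],[0,0,0]],
    [[0.003,0.001,0],[0,0,0]]
  ]
}}

```text
time_s: 19.27
position: [0.6213, -0.0327, 0.1043]
tcp_rot: [[-0.279, -0.001, 0.96], [-0.96, 0.0, -0.279], [-0.0, -1.0, -0.001]]
force: [-5.0, -2.6, 1.9]
opening: 0.156
```

```bash
python3 st.py
```

```text
19.275 [ 0.6213 -0.0327  0.1043] yaw -16.21 F stn [-4.11 -3.95] 1.93 M [-0.47  1.11  0.02] open 13.606256243321502
```

The forces did not rise with this last push, so the tub may be pivoting in the pinch. I check pitch and roll from averaged depth, using the side wall and the inner pouring wall (nominally 25° from upright).

```bash
cat > av.py <<'E'
from h import *
D=[];F=[];S_=[]
for i in range(14):
    d=capture('scene');D.append(d['depth']);F.append(d['frame']);S_.append(read_state())
D=np.array(D);d['depth']=np.where((D>0).all(0),D.mean(0),0).astype(np.float32);print('depth noise',np.median(D.std(0)).round(5))
d['frame']=np.mean(F,0).astype(np.uint8)
a=np.radians(-16.3);A=np.array([[np.cos(a),np.sin(a)],[-np.sin(a),np.cos(a)]])
f=np.mean([s['force'] for s in S_],0);p=np.mean([s['position'] for s in S_],0)
print(S_[-1]['time_s'],'pos',p.round(4),'F stn',(A@f[:2]).round(2),f[2].round(2),'pos in stn',((p[:2]-[.6154,-.0327])@A.T*1000).round(2))
P=cloud(d);hsv=cv2.cvtColor(d['frame'],cv2.COLOR_RGB2HSV).astype(int);H,S,V=[hsv[...,i] for i in range(3)]
L=P.copy();L[...,:2]=(P[...,:2]-[.6004,.0019])@A.T;L[...,2]-=.010;L*=1000
m=(H>78)&(H<98)&(S>110)&(np.hypot(P[...,0]-.55,P[...,1])<.12)
m=cv2.erode(m.astype(np.uint8),np.ones((3,3)))>0
def fit(q,ind,dep,nm):
    for _ in range(4):
        X=np.c_[q[:,ind],np.ones(len(q))];g=np.linalg.lstsq(X,q[:,dep],rcond=None)[0];r=q[:,dep]-X@g;k=abs(r)<max(2.5*np.median(abs(r)),.8);q=q[k]
    print(nm,len(q),'angles',np.degrees(np.arctan(g[:2])).round(2),'resid',r.std().round(2),'mean',q.mean(0).round(1))
q=L[m]
fit(q[(q[:,1]>-8)&(q[:,2]>30)&(q[:,2]<86)],[0,2],1,'side wall (yaw, roll)')
fit(q[(q[:,1]<-12)&(q[:,1]>-54)&(q[:,0]<-35)&(q[:,2]<86)&(q[:,2]>10)],[1,2],0,'pour wall (yaw, -25 nominal)')
m2=(H>125)&(H<152)&(S>50)&(L[...,2]>45);m2&=(abs(L[...,0]-44)<12)
if m2.sum()>12: fit(L[m2],[1,2],0,'fin end')
v=abs(L[...,0]+40)<70; pl=(V<95)&(S<90)&(abs(L[...,0]+80)<40)&(L[...,1]<-15)&(L[...,1]>-60)&(abs(L[...,2])<8); print('plate z',np.median(L[...,2][pl]).round(2),pl.sum())
E
python3 av.py
```

```text
depth noise 0.00265
19.975 pos [ 0.6213 -0.0327  0.1043] F stn [-3.76 -3.44] 1.22 pos in stn [5.62 1.64]
side wall (yaw, roll) 39 angles [0.24 2.25] resid 0.29 mean [-63.8  -1.2  67.5]
pour wall (yaw, -25 nominal) 43 angles [ -0.62 -22.02] resid 0.36 mean [-65.3 -37.1  71. ]
fin end 33 angles [ 0.14 -0.58] resid 3.88 mean [ 43.   -9.1 137. ]
plate z 0.46 46
```

Pouring wall reads 22° instead of 25° (forward pitch of about 3°), roll is about 2°, and the handle dropped 1.2 mm, so the tub has pitched over the fences. I turn the tool back by 4° and 2.5° about the bottom corner so that the base lies flat on the plate.

Call:
{"op": "play_rows", "data": {
  "commands": [
    [[-0.0025,-0.0007,0.0004],[0.0075,-0.026,0]],
    [[-0.005,-0.0015,0.0008],[0.015,-0.053,0]],
    [[-0.0075,-0.0022,0.0012],[0.0225,-0.0796,0]],
    [[-0.0075,-0.0022,0.0012],[0.0225,-0.0796,0]],
    [[-0.0075,-0.0022,0.0012],[0.0225,-0.0796,0]]
  ]
}}

```text
time_s: 20.6
position: [0.6158, -0.0348, 0.1063]
tcp_rot: [[-0.278, 0.083, 0.957], [-0.959, 0.023, -0.281], [-0.045, -0.996, 0.073]]
force: [-0.8, 0.4, 1.4]
opening: 0.157
```

```bash
python3 st.py; python3 av.py
```

```text
20.6 [ 0.6158 -0.0348  0.1063] yaw -16.35 F stn [-0.84  0.14] 1.38 M [ 0.23  0.42 -0.08] open 13.631746957638416
depth noise 0.00266
21.3 pos [ 0.6156 -0.0352  0.1065] F stn [-0.86  1.06] 0.26 pos in stn [ 0.89 -2.35]
side wall (yaw, roll) 70 angles [-0.23 -1.37] resid 0.3 mean [-50.5  -2.6  59.7]
pour wall (yaw, -25 nominal) 28 angles [  1.21 -26.44] resid 0.38 mean [-73.7 -34.7  77.7]
fin end 57 angles [9.91 2.02] resid 3.39 mean [ 40.9 -18.3 111.9]
plate z 0.11 36
```

The tub is now close to level (about 1° back). I press again in small steps.

Call:
{"op": "play_rows", "data": {
  "commands": [
    [[0.001,0.0007,0],[0,0,0]],
    [[0.002,0.0014,0],[0,0,0]],
    [[0.002,0.0017,0],[0,0,0]],
    [[0.002,0.0017,0],[0,0,0]],
    [[0.002,0.0017,0],[0,0,0]]
  ]
}}

```text
time_s: 21.92
position: [0.6164, -0.0338, 0.106]
tcp_rot: [[-0.277, 0.081, 0.957], [-0.96, 0.022, -0.28], [-0.044, -0.997, 0.071]]
force: [-2.5, -0.9, -2.3]
opening: 0.156
```

```bash
python3 av.py
```

```text
depth noise 0.00266
22.625 pos [ 0.6166 -0.0337  0.1062] F stn [-3.66 -1.51] -3.36 pos in stn [ 1.45 -0.58]
side wall (yaw, roll) 48 angles [0.1  0.03] resid 0.29 mean [-47.7  -1.8  56.6]
pour wall (yaw, -25 nominal) 43 angles [ -0.14 -25.26] resid 0.33 mean [-73.7 -34.9  78.8]
fin end 49 angles [-16.88   2.88] resid 3.15 mean [ 38.8 -21.6 103.2]
plate z 0.24 34
```

Pitch -0.3° and roll 0°, with x at about 3.7 N. I add some push in y and a hair downwards.

Call:
{"op": "play_rows", "data": {
  "commands": [
    [[0.0005,0.0007,-0.0003],[0,0,0]],
    [[0.001,0.0015,-0.0005],[0,0,0]],
    [[0.001,0.0015,-0.0005],[0,0,0]],
    [[0.001,0.0015,-0.0005],[0,0,0]],
    [[0.001,0.0015,-0.0005],[0,0,0]]
  ]
}}

```text
time_s: 23.25
position: [0.618, -0.0326, 0.106]
tcp_rot: [[-0.277, 0.082, 0.957], [-0.96, 0.021, -0.28], [-0.043, -0.996, 0.073]]
force: [-4.0, -1.1, -3.4]
opening: 0.155
```

```bash
python3 av.py
```

```text
depth noise 0.00266
23.95 pos [ 0.618  -0.0326  0.106 ] F stn [-4.73 -2.51] -2.85 pos in stn [2.5 0.8]
side wall (yaw, roll) 54 angles [0.35 0.17] resid 0.31 mean [-52.3  -1.1  60. ]
pour wall (yaw, -25 nominal) 29 angles [ -0.13 -23.02] resid 0.41 mean [-72.3 -31.8  77.9]
fin end 47 angles [-15.09   2.73] resid 2.78 mean [ 39.8 -19.  108.4]
plate z 0.28 35
```

Call:
{"op": "play_rows", "data": {
  "commands": [
    [[-0.0008,0.0005,0],[0.001,-0.014,0]],
    [[-0.0017,0.0012,0],[0.0023,-0.028,0]],
    [[-0.0017,0.0012,0],[0.0023,-0.028,0]],
    [[-0.0017,0.0012,0],[0.0023,-0.028,0]],
    [[-0.0017,0.0012,0],[0.0023,-0.028,0]]
  ]
}}

```text
time_s: 24.58
position: [0.6172, -0.0321, 0.1064]
tcp_rot: [[-0.276, 0.112, 0.955], [-0.96, 0.023, -0.28], [-0.053, -0.993, 0.101]]
force: [-4.6, -3.0, -2.4]
opening: 0.157
```

```bash
python3 av.py; python3 av.py
```

```text
depth noise 0.00266
25.275 pos [ 0.6172 -0.032   0.1064] F stn [-3.53 -3.98] -2.36 pos in stn [1.58 1.15]
side wall (yaw, roll) 39 angles [0.27 0.42] resid 0.24 mean [-44.7  -1.1  59.7]
pour wall (yaw, -25 nominal) 24 angles [  0.14 -24.93] resid 0.39 mean [-73.6 -38.   78.1]
fin end 54 angles [8.06 1.9 ] resid 3.79 mean [ 39.8 -18.7 104.1]
plate z 0.22 35
depth noise 0.00266
25.975 pos [ 0.6172 -0.032   0.1064] F stn [-3.27 -3.92] -2.35 pos in stn [1.59 1.15]
side wall (yaw, roll) 46 angles [0.51 0.68] resid 0.26 mean [-44.1  -1.1  59. ]
pour wall (yaw, -25 nominal) 14 angles [ -1.57 -23.44] resid 0.29 mean [-73.9 -37.5  79.1]
fin end 55 angles [8.67 1.65] resid 3.66 mean [ 40.  -17.5 104.2]
plate z 0.28 37
```

Forces are steady (about 3.4 N in x, 3.9 N in y), tilt is about 1° or less, and the side wall is parallel to the fence. Handing in.

```bash
python3 -c "
from h import *
print(hand_in())"; python3 st.py
```

```text
the job is handed in; nothing more can be done
None
the job is handed in; nothing more can be done
```

I tipped the four stoppers into the 150x170 mm blue bin and pressed the tub upright into the corner of the waste station. I handed the job in at about 26 s, still gripping the handle and pressing; hand-in reported no verdict.

**Last checks**
- **Stoppers:** all four were seen in the bin after pouring, the blue one mainly by its 22 mm height in the depth image. I did not look at them or the bystanders again just before handing in.
- **Pressing:** tool-force readings were about 3.3 N towards the back fence and 3.9 N towards the side fence, and steady. These are wrist readings, not the fence contact forces themselves.
- **Grip:** the finger opening was 13.6 mm on the 14 mm fin.
- **Squareness:** yaw error was 0.3–0.5° and roll 0.4–0.7°. Two pitch readings in the final pose gave about 0° and 1.6°; the second rests on only 14 pixels.
- **Height:** the tool was within about 1 mm of where it first touched the plate.

**What went wrong on the way:** the first press pitched the tub about 3° over the back fence and rolled it about 2°. I mended this by turning the tool back about 5.5° and pressing again.

**Less certain:** the side wall read about 1 mm short of the side fence's measured face, which is within the calibration's accuracy.

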